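# Close, switch on and start the infusion pump

## Robot

A 7-joint arm with a two-finger parallel gripper is mounted at the origin on the work surface. World frame = base frame: x ahead of the robot, y to its left, z up, the work surface at z = 0. Lengths are in m, angles in rad, forces in N, time in s.
With the tool pointing down it reaches from about 0.4 to 0.75 m from the base axis. Payload 19.5 kg.
Tool frame: the origin (TCP) lies on the centre line of the jaws, within the pads' length; the fingertips stand 11 mm ahead of it and the grasp point (between the pads) lies 8 mm behind it (ctrl.tcp_to_tips is the distance from the TCP to the fingertips, in m); z points along the fingers, y is the line along which they close (so a half turn about z gives the same grasp; the last joint's range is limited). The gripper opens to 85 mm and grips with 20 to 120 N. Pads are 22 mm wide; open, the fingers measure 114 mm over their backs; the gripper's body (76 mm by 85 mm) begins 54 mm behind the grasp point. The pads swing forward as they close: fully open they stand 13 mm farther back than shut.
Start: joints at [1.283, 0.707, -0.028, 1.485, 0.022, 0.951, -0.075], TCP at [0.14, -0.558, 0.208] pointing down, gripper open.
Joint ranges: [-2.71, 2.71], [-0.32, 2.16], [-1.57, 1.52], [0, 2.45], [-1.46, 4.6], [0, 2.02], [-2.83, 2.83]. Speed limits (rad/s): [1.89, 1.89, 2.57, 2.57, 3.01, 3.01, 3.01].

## Interface

Orientations are given as a 3x3 rotation matrix whose columns are the frame's x, y, z axes.
In Python, from cell import ctrl gives the robot as it stands.
- The arm moves only by the tool carry_out, never from a script. Its argument "motion" is a list of rows, each an object with "travel": the shift along the tool's x, y, z in mm, a list of three; "roll": the turn about the tool's z in rad; "grip": the finger opening in mm, from 0 to 85.4. A call has 1 to 5 rows; each row shifts and turns the commanded pose from where the row before left it, along the tool's axes as they then stand; what a row does not reach is not made up. A row lasts 1/10 s, in which the tool goes at most 50 mm and 8.59 degrees, less where a joint would pass 70% of its speed; a pose out of reach is approached as far as the arm can. A call with a gripper value outside its range is refused whole. The fingers move at their own pace and stop on an object; "squeeze" is the grip in N (left out, the last holds). Time passes only in rows, so rows that do not move let the fingers close. It gives the time, the measured TCP pose, the force, the opening and the grip force at its end, in the units of the state.
- ctrl.sense(): the state, without advancing time (a new reading comes with each control period).
- ctrl.read_camera(name): name is "side" or "top" or "wrist"; returns a dict with "color" (400x640x3 uint8, blue, green, red), "z_map" (400x640 float32, m along the optical axis (not along the pixel's ray), 0 where there is no reading), "camera_matrix" (3x3 intrinsics, pixels), "extrinsics" (4x4, takes a point from world to camera coordinates). Camera axes: x right, y up, looking along -z (the intrinsics and any distortion apply to the point x, -y, -z); pixel columns grow to the right and rows downward; lengths in m; the calibration is good to about 2 mm. A picture is of the moment at which its call begins.
- ctrl.hand_in(): hands the job in; it is judged then, once.
The state is a dict: "t": time; "q": joint angles; "joint_vel": joint speeds; "effort": joint torques, N m; "ee_pos": TCP position; "eef_rot": TCP orientation; "contact_force": force on the tool from outside, world axes, zero at the start; "wrist_torque": the same for the moment, N m; "grip_width": opening from 0.0 (shut) to 1.0 (fully open); "grip_force": force on a finger pad.
Only numpy, scipy, OpenCV 4.12 (cv2) and the standard library are available. Lean on these libraries where they do the work, as an engineer would, in place of code of your own. Each camera call takes 0.05 s, during which the arm holds its last target. There are 200 camera calls.

## Task

One of the two infusion pumps still has its syringe flap standing open. With the tips of the closed fingers, lifting nothing, push that flap down until it is fully shut, then switch that same pump on by pressing the raised rear end of its power rocker fully down, then press its long bar-shaped start key right down and let it come back up. Do it in that order, never press the round stop key, do not operate the other pump, which is already running, leave the loose things where they stand, and finish clear of everything.

Things in the scene. Friction and masses are not known exactly. Their poses are not given: they have to be found in the camera images.
- pump_a: The pump to be started: green infusion pump with its flap open, 200 mm deep (x) x 170 wide (y) x 91 high with the flap shut, fixed. Origin: centre of its underside, 12 mm above the table; x to its rear, y to its left, z up. Rear half: syringe bay under the flap. Front half: deck sloping down to the front by 0.14 rad, centre 66 mm up; on it, left to right: start key, stop key, rocker.
- pump_b: The other pump, same build, layout and heading, flap shut, rocker on, already running: not to be operated. It stands 220 mm to the left or right of pump_a (centre to centre, 50 mm free between them) on the same flat dock plate, 240 x 440 x 12 mm. Origin and axes as for pump_a.
- flap_a (a joint): Angle of pump_a's white flap (rad): 0 is fully shut (level on the bay, a hard stop); grows as the front edge rises; 0.45 to 0.8 at the start. Stiff hinge: the flap stays where it is left; about 1 N down near the front edge moves it.
- flap_a_hinge (a point): Middle of the hinge line of pump_a's flap, along the pump's rear, at the level of the shut flap's underside (96 mm behind and 85 mm above the pump's origin). Its frame turns with the flap. The flap is a plate 92 mm long from hinge to front edge, 156 mm wide, 6 mm thick.
- flap_a_edge (a point): Middle of the free front edge of pump_a's flap, on the upper (outer) face, 92 mm from the hinge. z is the normal of the outer face, x points along the flap towards the hinge.
- rocker_a (a joint): Angle of pump_a's power rocker (rad): 0 is off (rear end, away from the robot, standing up), 0.36 is on (rear end pressed down to its stop). It stays where it is left; about 2 N on the rear end, 18 mm from its middle, moves it.
- rocker_a_press (a point): Where to press pump_a's rocker: on its upper face, 18 mm behind its pivot; z is the face's normal, x points to its rear. Grey paddle 52 mm long (front to rear) x 24 wide, pivoting at its middle, pivot 55 mm right of the pump's middle line, in plain view on the deck. The point sinks about 6 mm from off to on and stays clear of the deck.
- start_a (a joint): Travel of pump_a's start key (m): 0 is up, 0.005 is fully down. Spring return; about 2 N starts it, about 5 N takes it fully down.
- start_a_top (a point): Centre of the top of pump_a's start key: long grey bar key, 40 mm across the pump (y) x 18 mm (x), standing 10 mm proud of the deck, 50 mm left of the pump's middle line. z is the deck's normal, along which it is pressed; x points to the rear.
- stop_a (a joint): Travel of pump_a's round stop key (m): 0 is up, 0.005 is fully down. Not to be pressed.
- stop_a_top (a point): Centre of the top of pump_a's round stop key, 22 mm in diameter, 10 mm proud of the deck, between the start key (53 mm to its left, centre to centre) and the rocker (52 mm to its right). Not to be pressed.
- flap_b (a joint): Angle of pump_b's flap (rad): 0 is shut. Leave it.
- rocker_b (a joint): Angle of pump_b's rocker (rad): 0.36 is on. Leave it.
- start_b (a joint): Travel of pump_b's start key (m): 0 is up. Leave it.
- stop_b (a joint): Travel of pump_b's stop key (m): 0 is up. Leave it.
- vial: Bystander: loose small medicine vial with metal cap, 30 mm diameter, 58 mm high, standing in front of the dock. Origin: centre of its underside.
- cup: Bystander: loose white plastic medicine cup, 52 mm diameter, 45 mm high, at the left of the dock. Origin: centre of its underside.
- tape: Bystander: loose roll of paper tape lying flat, 72 mm diameter, 25 mm high, at the right of the dock. Origin: centre of its underside.

How it is judged:
On the way, in this order (a step that is already met when the one before it is completed fails the run):
1. the open flap is pushed shut (value of joint flap_a below 0.05 rad), for 0.1 s.
2. then the rocker is on (value of joint rocker_a above 0.3 rad and value of joint flap_a below 0.06 rad), for 0.1 s.
3. then the start key is pressed down (value of joint start_a above 0.0038 m and value of joint rocker_a above 0.29 rad), for 0.04 s.
At the end, for the whole second after the job is handed in: pump_a: flap shut (within 0.06 rad), rocker on (above 0.29 rad), start key back up; stop key up; pump_b still shut and on with its keys up; vial, cup and tape upright and within 20 mm of where they stood (value of joint each of flap_a, flap_b below 0.06 rad and value of joint each of rocker_a, rocker_b above 0.29 rad and value of joint each of start_a, stop_a, start_b, stop_b below 0.001 m and distance of each of vial, cup, tape from where it was at the start of the episode below 0.02 m and angle between each of vial, cup, tape's own z axis and vertical below 0.2 rad); the robot touches nothing.
It fails at once if out of order: the rocker pressed while the flap is open, or the start key before the pump is on ((value of joint rocker_a above 0.15 rad and value of joint flap_a above 0.1 rad) or (value of joint start_a above 0.002 m and value of joint rocker_a below 0.25 rad)).
It fails at once if the stop key is pressed (value of joint stop_a above 0.002 m).
It fails at once if the flap is lifted further open (value of joint flap_a above 0.95 rad).
It fails at once if the other pump is operated (value of joint flap_b above 0.08 rad or value of joint rocker_b below 0.27 rad or value of joint any of start_b, stop_b above 0.002 m).
It fails at once if a loose thing is shifted, lifted or carried (distance of any of vial, cup, tape from where it was at the start of the episode above 0.02 m).
It also fails if it takes over 40 s, if anything falls off the work surface, if the arm or the gripper's body presses on something with over 40 N, if the wrist force passes 120 N, or if a joint passes its speed limit or range.

## Working session

There is one attempt and no reset: what is moved stays moved. The work goes in short steps, Python scripts to look and compute and a tool call to move; the robot and the scene stay as the last step left them, time stands still between calls to the robot, and variables do not carry over. Pictures are saved under pics/ and viewed, at most 10 in all, crops included, and the job is handed in when it is done.

Besides the shell and the picture viewer there is one more tool, called as name(argument=value, ...) on one line, values as JSON. carry_out: Moves the arm, as the interface text tells. Its arguments: {"type":"object","properties":{"motion":{"type":"array"},"squeeze":{"type":"number"}},"required":["motion"]}

```bash
mkdir -p pics; cat > h.py <<'E'
import numpy as np, cv2
from cell import ctrl
def cloud(c):
    K=np.array(c["camera_matrix"]);E=np.array(c["extrinsics"]);d=c["z_map"]
    v,u=np.mgrid[:d.shape[0],:d.shape[1]]
    P=np.stack([(u-K[0,2])/K[0,0]*d,-(v-K[1,2])/K[1,1]*d,-d],-1)
    return (P-E[:3,3])@E[:3,:3]   # R^T (p-t)
E
python3 - <<'E'
from h import *
for n in ["top","side"]:
    c=ctrl.read_camera(n); cv2.imwrite(f"pics/{n}0.png",c["color"]); np.savez(f"{n}0.npz",**c)
    print(n,{k:v for k,v in c.items() if k not in("color","z_map")},(c["z_map"]>0).mean())
print(ctrl.sense())
E
```

```text
top {'camera_matrix': array([[427.48679304,   0.        , 313.91334861],
       [  0.        , 427.48679304, 201.59297255],
       [  0.        ,   0.        ,   1.        ]]), 'extrinsics': array([[ 0.00658192, -0.99979364, -0.01921876,  0.02495752],
       [ 0.99909237,  0.00576602,  0.04220403, -0.54355464],
       [-0.04208451, -0.0194791 ,  0.99892415, -1.24657559],
       [ 0.        ,  0.        ,  0.        ,  1.        ]])} 0.99587890625
side {'camera_matrix': array([[373.36527868,   0.        , 317.99270631],
       [  0.        , 373.36527868, 194.42983842],
       [  0.        ,   0.        ,   1.        ]]), 'extrinsics': array([[ 0.86147395, -0.50773602,  0.00817127, -0.4681702 ],
       [ 0.29303428,  0.51020338,  0.80859348, -0.25116036],
       [-0.41472105, -0.69418776,  0.58831098, -0.66204031],
       [ 0.        ,  0.        ,  0.        ,  1.        ]])} 0.97013671875
{'t': 0.1, 'q': array([ 1.28328537,  0.70700246, -0.02758591,  1.48494947,  0.02201093,
        0.95092637, -0.07550957]), 'joint_vel': array([ 0.00242956, -0.00168296,  0.00175605, -0.00309387, -0.00142352,
       -0.00034686, -0.00154938]), 'effort': array([ 3.46820147e-03, -8.84289408e+01,  1.23725418e+00, -2.36455518e+01,
        1.70672697e-02,  5.05527118e-03,  1.18271246e-04]), 'ee_pos': array([ 0.13983877, -0.5574635 ,  0.20729717]), 'eef_rot': array([[ 9.69947020e-01,  2.43316029e-01, -2.96622585e-04],
       [ 2.43316203e-01, -9.69946569e-01,  9.37172864e-04],
       [-5.96788788e-05, -9.81181108e-04, -9.99999517e-01]]), 'contact_force': array([-0.16244582, -0.56100204,  0.00104469]), 'wrist_torque': array([ 0.00903701,  0.04434996, -0.03676064]), 'grip_force': 0.0, 'grip_width': 1.0001014926596923}
```

View pics/top0.png

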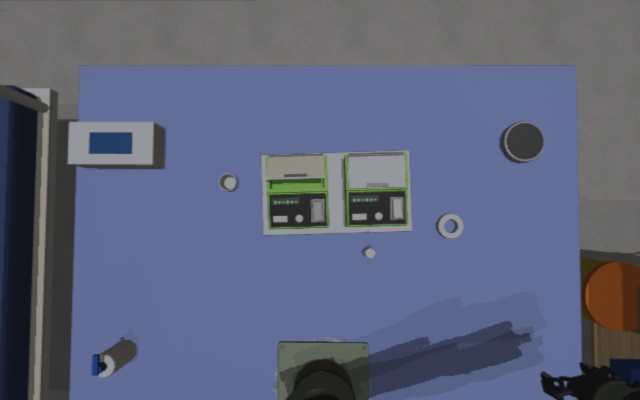

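View pics/side0.png

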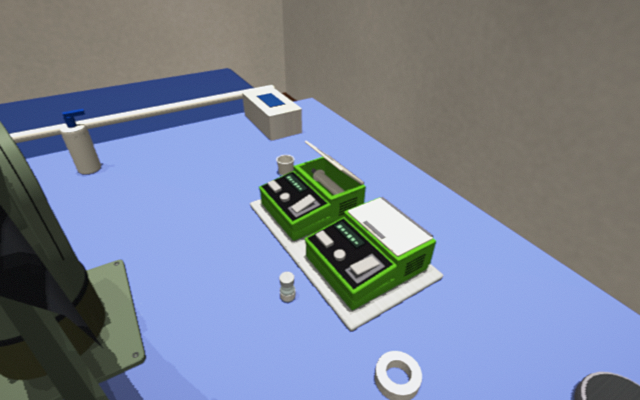

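The top view shows pump_a is the left one: flap open at about (296,168), start key (280,219), stop (299,219), rocker (318,210). Pump_b is centred at about (377,190), with the vial at (370,253), cup at (229,183) and tape at (450,226).

```bash
python3 - <<'E'
from h import *
for n in ["top","side"]:
    c=dict(np.load(f"{n}0.npz")); P=cloud(c); hsv=cv2.cvtColor(c["color"],cv2.COLOR_BGR2HSV)
    box=(P[...,0]>.35)&(P[...,0]<.75)&(abs(P[...,1])<.4)&(P[...,2]>-.02)
    g=((hsv[...,0]>45)&(hsv[...,0]<75)&(hsv[...,1]>140)&box).astype(np.uint8)
    m=((hsv[...,1]<60)&(hsv[...,2]>115)&box).astype(np.uint8)
    for name,mk in(("green",g),("grey",m)):
        k,l,s,ce=cv2.connectedComponentsWithStats(mk,connectivity=4)
        for i in range(1,k):
            if s[i,4]<25: continue
            q=P[l==i]; r=cv2.minAreaRect(q[:,:2].astype(np.float32))
            print(n,name,ce[i].round(1),s[i,4],"mean",q.mean(0).round(4),"zr",np.percentile(q[:,2],[3,50,97]).round(3),"rect",np.round(r[0],4),np.round(r[1],3),round(r[2],1))
c=dict(np.load("top0.npz"));cv2.imwrite("pics/crop1.png",cv2.resize(c["color"][145:265,215:415],None,fx=4,fy=4,interpolation=cv2.INTER_CUBIC))
E
```

```text
top grey [322.6 191. ] 4128 mean [0.57   0.0007 0.0533] zr [0.005 0.012 0.16 ] rect [ 0.5719 -0.0369] [0.243 0.444] 2.0
top grey [376.4 171.4] 1847 mean [ 0.6227 -0.143   0.1065] zr [0.097 0.102 0.107] rect [ 0.604  -0.0978] [0.132 0.275] 22.5
top grey [229.9 181.8] 131 mean [0.6007 0.2777 0.0113] zr [-0.002  0.004  0.045] rect [0.6011 0.2743] [0.041 0.042] 61.4
top grey [397.3 207.6] 174 mean [ 0.5249 -0.2029  0.0887] zr [0.078 0.089 0.094] rect [ 0.5254 -0.2038] [0.053 0.028] 1.3
top grey [317.2 210.8] 145 mean [0.5142 0.0174 0.105 ] zr [0.079 0.088 0.098] rect [0.5144 0.018 ] [0.052 0.023] 8.4
top grey [378.1 215.7] 39 mean [ 0.5018 -0.1469  0.114 ] zr [0.08  0.084 0.088] rect [ 0.5002 -0.0775] [0.017 0.163] 1.0
top grey [358.7 216.3] 75 mean [ 0.5002 -0.0971  0.0835] zr [0.079 0.084 0.088] rect [ 0.4998 -0.0969] [0.014 0.036] 0.4
top grey [450.1 225.7] 317 mean [ 0.4757 -0.3654  0.0264] zr [-0.001  0.024  0.028] rect [ 0.4711 -0.198 ] [0.071 0.403] 1.0
top grey [298.7 218. ] 40 mean [0.4947 0.0689 0.0835] zr [0.079 0.083 0.088] rect [0.4946 0.068 ] [0.017 0.017] 0.4
top grey [279
[... 1350 characters left out ...]
85 -0.0991  0.0847] zr [0.078 0.085 0.087] rect [ 0.5006 -0.0937] [0.024 0.048] 2.9
side grey [339.2 253.6] 88 mean [ 0.5005 -0.1513  0.0847] zr [0.079 0.085 0.087] rect [ 0.5028 -0.1475] [0.03  0.019] 55.7
side grey [365. 267.] 472 mean [ 0.5214 -0.2058  0.0872] zr [0.077 0.09  0.093] rect [ 0.5237 -0.201 ] [0.063 0.042] 3.0
side grey [286.3 277.3] 155 mean [ 0.397  -0.1301  0.0558] zr [0.001 0.058 0.06 ] rect [ 0.4081 -0.1077] [0.082 0.026] 62.4
side grey [287.3 292.9] 191 mean [ 0.3924 -0.1407  0.0248] zr [0.008 0.025 0.04 ] rect [ 0.4033 -0.1327] [0.046 0.023] 22.4
side grey [397.5 373.9] 1413 mean [ 0.4721 -0.368   0.0223] zr [0.001 0.025 0.027] rect [ 0.4807 -0.3634] [0.091 0.071] 26.9
```

View pics/crop1.png

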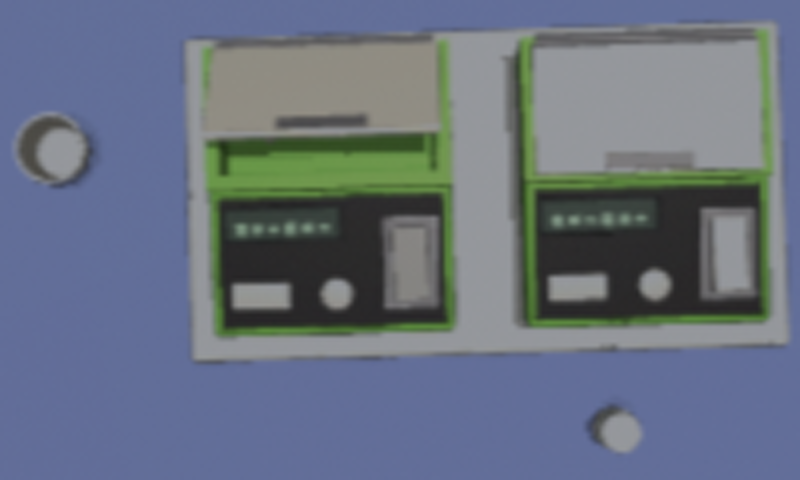

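The crop agrees with the point cloud:

| Item | Value |
|---|---|
| Pump yaw | about 0.033 rad |
| Pump_a origin | about (0.568, 0.073) |
| Start key | about (0.492, 0.1205, 0.084) |
| Rocker middle | about (0.515, 0.017, 0.088) |
| Flap edge height | about 0.162 m |

These fit the sizes given, so I'm moving in with the fingers closed.

carry_out(motion=[{"travel":[10,-5,-30],"roll":0,"grip":0},{"travel":[34,-20,-15],"roll":0,"grip":0},{"travel":[34,-20,0],"roll":0,"grip":0},{"travel":[34,-20,0],"roll":0,"grip":0},{"travel":[34,-20,0],"roll":0,"grip":0}], squeeze=20)

```text
t: 0.6
ee_pos: [0.2617, -0.4384, 0.2526]
eef_rot: [[0.97, 0.243, -0.0], [0.243, -0.97, 0.0], [0.0, -0.0, -1.0]]
contact_force: [1.1, -0.5, -0.2]
grip_width: 0.145
grip_force: 0.0
```

carry_out(motion=[{"travel":[34,-20,0],"roll":0,"grip":0},{"travel":[34,-20,0],"roll":0,"grip":0},{"travel":[34,-20,0],"roll":0,"grip":0},{"travel":[34,-20,0],"roll":0,"grip":0},{"travel":[34,-20,0],"roll":0,"grip":0}])

```text
t: 1.1
ee_pos: [0.4023, -0.3, 0.2526]
eef_rot: [[0.97, 0.243, -0.0], [0.243, -0.97, 0.0], [-0.0, -0.0, -1.0]]
contact_force: [0.8, -0.8, -0.3]
grip_width: -0.005
grip_force: 0.0
```

carry_out(motion=[{"travel":[21,-33,0],"roll":0,"grip":0},{"travel":[21,-33,0],"roll":0,"grip":0},{"travel":[21,-33,0],"roll":0,"grip":0},{"travel":[21,-33,0],"roll":0,"grip":0},{"travel":[21,-33,0],"roll":0,"grip":0}])

```text
t: 1.6
ee_pos: [0.4633, -0.1142, 0.2526]
eef_rot: [[0.97, 0.243, -0.0], [0.243, -0.97, 0.0], [-0.0, -0.0, -1.0]]
contact_force: [1.3, -0.3, 0.1]
grip_width: 0.001
grip_force: 0.0
```

carry_out(motion=[{"travel":[20,-31,0],"roll":0,"grip":0},{"travel":[20,-31,0],"roll":0,"grip":0},{"travel":[20,-31,0],"roll":0,"grip":0},{"travel":[20,-31,0],"roll":0,"grip":0},{"travel":[20,-31,0],"roll":0,"grip":0}])

```text
t: 2.1
ee_pos: [0.5225, 0.0604, 0.2526]
eef_rot: [[0.97, 0.243, -0.0], [0.243, -0.97, 0.0], [-0.0, -0.0, -1.0]]
contact_force: [0.8, -1.1, 0.7]
grip_width: -0.002
grip_force: 0.0
```

carry_out(motion=[{"travel":[0,0,0],"roll":0.11,"grip":0},{"travel":[0,0,0],"roll":0.1,"grip":0},{"travel":[0,0,0],"roll":0,"grip":0}])

```text
t: 2.4
ee_pos: [0.5223, 0.0591, 0.2525]
eef_rot: [[0.999, 0.034, -0.0], [0.034, -0.999, -0.0], [-0.001, 0.0, -1.0]]
contact_force: [0.2, -0.2, 0.8]
grip_width: -0.005
grip_force: 0.0
```

```bash
python3 - <<'E'
from h import *
c=ctrl.read_camera("wrist"); cv2.imwrite("pics/w1.png",c["color"]); np.savez("w1.npz",**c); print(c["extrinsics"],c["camera_matrix"])
s=ctrl.sense();print(s["t"],s["ee_pos"],s["eef_rot"])
E
```

```text
[[ 3.40253136e-02 -9.99420866e-01  4.59710943e-04  4.07636153e-02]
 [ 9.47285876e-01  3.21037461e-02 -3.18777066e-01 -4.40636752e-01]
 [ 3.18577693e-01  1.12819673e-02  9.47829611e-01 -5.88800364e-01]
 [ 0.00000000e+00  0.00000000e+00  0.00000000e+00  1.00000000e+00]] [[312.64402235   0.         316.44292652]
 [  0.         312.64402235 202.42421982]
 [  0.           0.           1.        ]]
2.45 [0.52226332 0.05896249 0.25254928] [[ 9.99278853e-01  3.79681394e-02 -4.40312001e-04]
 [ 3.79680609e-02 -9.99278936e-01 -1.85128469e-04]
 [-4.47023491e-04  1.68277172e-04 -9.99999886e-01]]
```

View pics/w1.png

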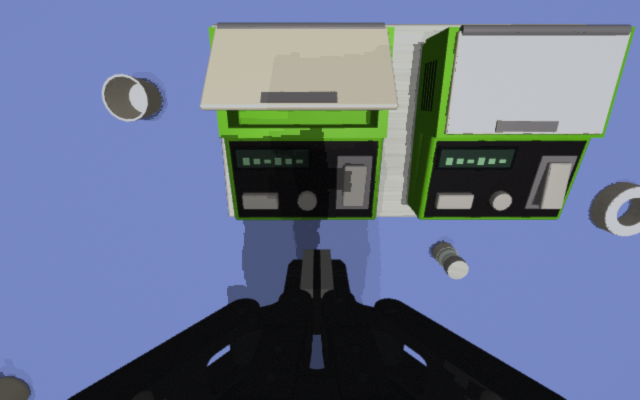

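The wrist view shows the flap edge at row 106 (columns 203–396), start key (261,201), stop key (307,201) and rocker (354,182) inside its frame. I'll refine positions from this view's depth.

```bash
python3 - <<'E'
from h import *
c=dict(np.load("w1.npz"));P=cloud(c)
def med(u,v,r=2): return np.median(P[v-r:v+r+1,u-r:u+r+1].reshape(-1,3),0).round(4)
for n,u,v in [("start",261,201),("startL",246,201),("startR",276,201),("stop",307,201),("rock front",354,203),("rock mid",354,188),("rock rear",354,172)]: print(n,med(u,v))
for v in (160,164,168,172,176,180,184,188,192,196,200,204,208): print(v,P[v,354].round(4),c["color"][v,354])
for u in (336,340,344,348,352,356,360,364,368,372): print(u,P[180,u].round(4),c["color"][180,u])
print("flap");
for v in (30,60,90,100,103,105,107,109): print(v,P[v,300].round(4))
for u in (206,391): print(u,P[100,u].round(4))
print("b rear",[P[v,556].round(4).tolist() for v in (165,185,205)])
E
```

```text
start [0.4911 0.1197 0.0842]
startL [0.4905 0.1366 0.084 ]
startR [0.4915 0.1031 0.0839]
stop [0.4929 0.0682 0.0843]
rock front [0.4919 0.0151 0.0827]
rock mid [0.5113 0.0172 0.0894]
rock rear [0.5304 0.0194 0.0956]
160 [0.5411 0.0188 0.0844] [95 94 96]
164 [0.5365 0.0183 0.0831] [59 58 59]
168 [0.5352 0.0199 0.0977] [131 134 137]
172 [0.5305 0.0194 0.0956] [128 132 134]
176 [0.5257 0.0188 0.0938] [128 132 134]
180 [0.521  0.0183 0.0924] [128 132 135]
184 [0.5164 0.0179 0.0916] [128 131 134]
188 [0.5112 0.0172 0.0893] [127 132 134]
192 [0.5062 0.0167 0.0876] [128 132 134]
196 [0.5006 0.0159 0.0843] [126 130 134]
200 [0.496  0.0156 0.0846] [127 131 134]
204 [0.4905 0.015  0.0825] [126 131 135]
208 [0.483  0.0135 0.0747] [86 84 85]
336 [0.5166 0.0365 0.0779] [22 22 22]
340 [0.5172 0.0322 0.0796] [49 48 49]
344 [0.5205 0.029  0.0921] [64 66 67]
348 [0.5207 0.0247 0.0922] [70 72 75]
352 [0.5213 0.0206 0.094 ] [127 132 134]
356 [0.5213 0.0163 0.0935] [127 131 134]
360 [0.5213 0.0119 0.0927] [127 131 134]
364 [0.5215 0.0077 0.0929] [127 131 134]
368 [0.5182 0.001  0.0794] [95 92 94]
372 [ 0.518  -0.0038  0.0779] [20 18 20]
flap
30 [0.66   0.078  0.1039]
60 [0.6329 0.0762 0.1299]
90 [0.6087 0.0747 0.1522]
100 [0.6012 0.0742 0.161 ]
103 [0.599  0.074  0.1628]
105 [0.5975 0.074  0.1631]
107 [0.5959 0.0741 0.1612]
109 [0.5944 0.0741 0.1596]
206 [0.5986 0.1479 0.1595]
391 [0.6036 0.0029 0.1594]
b rear [[0.5438, -0.1965, 0.0886], [0.5222, -0.2018, 0.0898], [0.4996, -0.2077, 0.0903]]
```

carry_out(motion=[{"travel":[28,-4,10],"roll":0,"grip":0},{"travel":[28,-4,15],"roll":0,"grip":0},{"travel":[27,-4,15],"roll":0,"grip":0},{"travel":[0,0,20],"roll":0,"grip":0},{"travel":[0,0,13],"roll":0,"grip":0}])

```text
t: 2.95
ee_pos: [0.6047, 0.0736, 0.1779]
eef_rot: [[0.999, 0.039, -0.002], [0.039, -0.999, 0.0], [-0.002, -0.0, -1.0]]
contact_force: [-0.1, -0.6, 0.5]
grip_width: -0.003
grip_force: 0.0
```

carry_out(motion=[{"travel":[-2,0,10],"roll":0,"grip":0},{"travel":[-2,0,10],"roll":0,"grip":0},{"travel":[-3,0,10],"roll":0,"grip":0},{"travel":[-3,0,10],"roll":0,"grip":0},{"travel":[-3,0,10],"roll":0,"grip":0}])

```text
t: 3.45
ee_pos: [0.5914, 0.0734, 0.1296]
eef_rot: [[0.999, 0.037, -0.0], [0.037, -0.999, 0.0], [-0.0, -0.0, -1.0]]
contact_force: [-2.5, -0.4, 2.4]
grip_width: 0.003
grip_force: 1.3
```

carry_out(motion=[{"travel":[-2,0,8],"roll":0,"grip":0},{"travel":[0,0,3],"roll":0,"grip":0}])

```text
t: 3.65
ee_pos: [0.5896, 0.0733, 0.1183]
eef_rot: [[0.999, 0.036, -0.0], [0.036, -0.999, 0.0], [-0.0, -0.0, -1.0]]
contact_force: [-0.2, 0.6, 1.0]
grip_width: -0.003
grip_force: 0.3
```

carry_out(motion=[{"travel":[0,0,2],"roll":0,"grip":0},{"travel":[0,0,2],"roll":0,"grip":0},{"travel":[0,0,1],"roll":0,"grip":0},{"travel":[0,0,0],"roll":0,"grip":0}])

```text
t: 4.05
ee_pos: [0.59, 0.0733, 0.1138]
eef_rot: [[0.999, 0.036, 0.0], [0.036, -0.999, 0.0], [0.0, -0.0, -1.0]]
contact_force: [0.2, -0.0, -0.2]
grip_width: 0.0
grip_force: 0.0
```

carry_out(motion=[{"travel":[0,0,1],"roll":0,"grip":0},{"travel":[0,0,1],"roll":0,"grip":0},{"travel":[0,0,0],"roll":0,"grip":0}])

```text
t: 4.35
ee_pos: [0.5899, 0.0733, 0.1116]
eef_rot: [[0.999, 0.036, -0.0], [0.036, -0.999, 0.0], [-0.0, -0.0, -1.0]]
contact_force: [-0.2, 0.3, 0.8]
grip_width: -0.002
grip_force: 0.0
```

carry_out(motion=[{"travel":[0,0,1],"roll":0,"grip":0},{"travel":[0,0,1],"roll":0,"grip":0},{"travel":[0,0,0],"roll":0,"grip":0}])

```text
t: 4.65
ee_pos: [0.5898, 0.0733, 0.1096]
eef_rot: [[0.999, 0.036, -0.0], [0.036, -0.999, 0.0], [-0.0, -0.0, -1.0]]
contact_force: [0.1, 0.2, -0.8]
grip_width: 0.001
grip_force: 0.0
```

```bash
python3 - <<'E'
from h import *
print(ctrl.tcp_to_tips)
c=ctrl.read_camera("side");P=cloud(c);w=ctrl.read_camera("wrist");W=cloud(w)
cv2.imwrite("pics/s2.png",np.hstack([cv2.resize(c["color"][120:270,230:430],(400,300)),cv2.resize(w["color"],(400,300))]))
b=(abs(W[...,0]-.62)<.02)&(W[...,1]>.1)&(W[...,1]<.14);print(np.percentile(W[b][:,2],[5,50,95]))
b=(abs(W[...,0]-.585)<.01)&(W[...,1]>.1)&(W[...,1]<.14);print(np.percentile(W[b][:,2],[5,50,95]))
b=(abs(W[...,0]-.61)<.03)&(W[...,1]<-.1)&(W[...,1]>-.18);print(b.sum(),np.percentile(W[b][:,2],[5,50,95]))
E
```

```text
0.011
[0.11037016 0.11943166 0.21193657]
[0.12677358 0.13273314 0.20821137]
2813 [0.10110708 0.10209562 0.10356594]
```

View pics/s2.png

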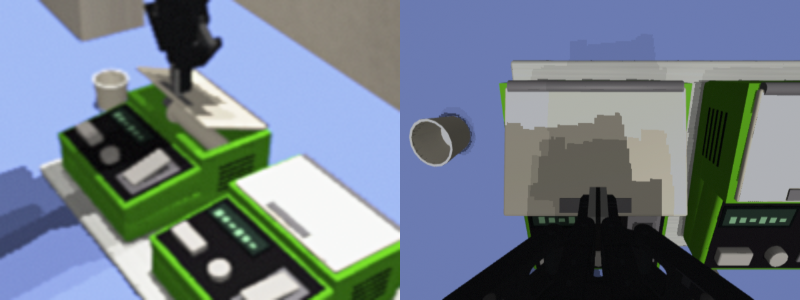

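The picture shows the flap still about 0.37 rad open, and the fingers seem to have lost it at its front edge. I'll check the finger and flap geometry in the side and top depth.

```bash
python3 - <<'E'
from h import *
for n in("side","top","wrist"):
    c=ctrl.read_camera(n);P=cloud(c);br=c["color"].max(-1)
    b=(abs(P[...,1]-.0733)<.02)&(P[...,0]>.54)&(P[...,0]<.64)&(P[...,2]>.09)&(P[...,2]<.2)&(br<65)
    q=P[b]; print(n,"dark",len(q))
    for z in np.arange(.09,.2,.01):
        k=q[(abs(q[:,2]-z-.005)<.005)]
        if len(k)>3: print("  z%.2f n%d x %s y %s"%(z,len(k),np.percentile(k[:,0],[5,50,95]).round(3),np.percentile(k[:,1],[5,50,95]).round(3)))
    for y0 in(.02,.12):
        b=(abs(P[...,1]-y0)<.015)&(P[...,0]>.56)&(P[...,0]<.67)&(P[...,2]>.095)&(P[...,2]<.17)&(br>75)
        q=P[b]
        for x in np.arange(.56,.67,.015):
            k=q[abs(q[:,0]-x)<.005]
            if len(k)>2: print("  flap y%.2f x%.3f z %s"%(y0,x,np.percentile(k[:,2],[10,50,90]).round(3)))
print(ctrl.sense()["t"])
E
```

```text
side dark 178
  z0.13 n6 x [0.585 0.587 0.596] y [0.055 0.062 0.068]
  z0.14 n31 x [0.578 0.584 0.595] y [0.059 0.063 0.078]
  z0.15 n24 x [0.578 0.585 0.594] y [0.058 0.061 0.071]
  z0.16 n27 x [0.579 0.585 0.593] y [0.059 0.061 0.073]
  z0.17 n17 x [0.577 0.579 0.584] y [0.06  0.065 0.078]
  z0.18 n39 x [0.577 0.578 0.598] y [0.058 0.068 0.08 ]
  z0.19 n34 x [0.574 0.579 0.592] y [0.057 0.061 0.086]
  flap y0.02 x0.575 z [0.097 0.099 0.135]
  flap y0.02 x0.590 z [0.13  0.131 0.132]
  flap y0.02 x0.605 z [0.125 0.126 0.127]
  flap y0.02 x0.620 z [0.119 0.12  0.121]
  flap y0.02 x0.635 z [0.113 0.115 0.115]
  flap y0.02 x0.650 z [0.107 0.108 0.111]
  flap y0.02 x0.665 z [0.104 0.105 0.106]
  flap y0.12 x0.560 z [0.095 0.098 0.099]
  flap y0.12 x0.575 z [0.097 0.133 0.135]
  flap y0.12 x0.590 z [0.128 0.13  0.132]
  flap y0.12 x0.605 z [0.125 0.126 0.126]
  flap y0.12 x0.635 z [0.112 0.112 0.114]
  flap y0.12 x0.650 z [0.106 0.108 0.108]
  flap y0.12 x0.665 z [0.105 0.106 0.106]
top dark 0
  flap y0.02 x0.575 z [0.096 0.097 0.099]
  flap y0.02 x0.590 z [0.128 0.131 0.133]
  flap y0.02
[... 562 characters left out ...]
8 n2086 x [0.582 0.601 0.602] y [0.056 0.075 0.092]
  z0.19 n948 x [0.595 0.604 0.607] y [0.059 0.073 0.088]
  flap y0.02 x0.575 z [0.132 0.133 0.134]
  flap y0.02 x0.590 z [0.128 0.129 0.131]
  flap y0.02 x0.605 z [0.122 0.124 0.126]
  flap y0.02 x0.620 z [0.117 0.118 0.12 ]
  flap y0.02 x0.635 z [0.111 0.113 0.114]
  flap y0.02 x0.650 z [0.105 0.107 0.109]
  flap y0.02 x0.665 z [0.102 0.103 0.104]
  flap y0.12 x0.575 z [0.132 0.133 0.134]
  flap y0.12 x0.590 z [0.126 0.128 0.13 ]
  flap y0.12 x0.605 z [0.121 0.122 0.124]
  flap y0.12 x0.620 z [0.115 0.117 0.119]
  flap y0.12 x0.635 z [0.11  0.111 0.113]
  flap y0.12 x0.650 z [0.104 0.106 0.107]
  flap y0.12 x0.665 z [0.102 0.103 0.104]
4.9
```

```bash
python3 - <<'E'
from h import *
c=dict(np.load("w1.npz"));P=cloud(c)
q=P[(P[...,2]>.18)&(P[...,2]<.27)]
print("tcp .5223 .059 .2525")
for z in np.arange(.18,.27,.01):
    k=q[abs(q[:,2]-z-.005)<.005]
    if len(k)>3: print("z%.2f n%d x %s y %s"%(z,len(k),np.percentile(k[:,0],[2,50,98]).round(3),np.percentile(k[:,1],[2,50,98]).round(3)))
for u in (300,308,312,317,322,330):
  print(u,[P[v,u].round(3).tolist() for v in (246,249,252,256,260,270)])
E
```

```text
tcp .5223 .059 .2525
300 [[0.394, 0.079, -0.001], [0.389, 0.079, -0.002], [0.384, 0.078, -0.001], [0.377, 0.078, -0.001], [0.528, 0.067, 0.282], [0.528, 0.066, 0.292]]
308 [[0.394, 0.067, -0.002], [0.39, 0.067, -0.001], [0.533, 0.063, 0.282], [0.532, 0.063, 0.284], [0.532, 0.063, 0.289], [0.533, 0.063, 0.299]]
312 [[0.395, 0.061, -0.001], [0.389, 0.061, -0.002], [0.532, 0.061, 0.281], [0.533, 0.061, 0.286], [0.533, 0.061, 0.29], [0.532, 0.061, 0.298]]
317 [[0.395, 0.053, -0.001], [0.391, 0.053, 0.0], [0.533, 0.059, 0.282], [0.532, 0.059, 0.285], [0.533, 0.059, 0.29], [0.532, 0.059, 0.298]]
322 [[0.395, 0.046, -0.002], [0.39, 0.046, -0.002], [0.533, 0.056, 0.282], [0.533, 0.056, 0.286], [0.532, 0.056, 0.289], [0.532, 0.057, 0.298]]
330 [[0.396, 0.034, -0.001], [0.391, 0.034, -0.0], [0.533, 0.052, 0.282], [0.533, 0.053, 0.286], [0.533, 0.053, 0.29], [0.533, 0.053, 0.298]]
```

The fingertips are really about 28 mm above the reported TCP, not 11 mm below it: w1 shows them ending at z = 0.281 with the TCP at 0.2525. Side depth agrees, with the fingers still resting on the flap at about 0.133. So nothing slipped; the flap just isn't down yet. I'll carry on down while watching the force.

carry_out(motion=[{"travel":[0,0,4],"roll":0,"grip":0},{"travel":[0,0,5],"roll":0,"grip":0},{"travel":[0,0,5],"roll":0,"grip":0},{"travel":[0,0,5],"roll":0,"grip":0}])

```text
t: 5.3
ee_pos: [0.5898, 0.0733, 0.0901]
eef_rot: [[0.999, 0.036, -0.0], [0.036, -0.999, 0.0], [-0.0, -0.0, -1.0]]
contact_force: [0.4, -0.1, 0.8]
grip_width: -0.001
grip_force: 0.3
```

```bash
python3 - <<'E'
from h import *
for n in("side","wrist"):
    P=cloud(ctrl.read_camera(n))
    for x in(.585,.6,.62,.64):
        k=P[(abs(P[...,1]-.12)<.015)&(abs(P[...,0]-x)<.005)&(P[...,2]>.1)&(P[...,2]<.15)]
        print(n,x,len(k),np.median(k[:,2]).round(4) if len(k) else "")
E
```

```text
side 0.585 22 0.1138
side 0.6 12 0.1125
side 0.62 0 
side 0.64 12 0.1062
wrist 0.585 1039 0.1112
wrist 0.6 1105 0.1093
wrist 0.62 1194 0.1068
wrist 0.64 1277 0.1044
```

carry_out(motion=[{"travel":[0,0,4],"roll":0,"grip":0},{"travel":[0,0,3],"roll":0,"grip":0},{"travel":[0,0,2],"roll":0,"grip":0},{"travel":[0,0,0],"roll":0,"grip":0}])

```text
t: 5.8
ee_pos: [0.5898, 0.0733, 0.0814]
eef_rot: [[0.999, 0.036, -0.0], [0.036, -0.999, 0.0], [-0.0, -0.0, -1.0]]
contact_force: [0.6, 0.7, -0.0]
grip_width: -0.001
grip_force: 0.0
```

carry_out(motion=[{"travel":[0,0,1],"roll":0,"grip":0},{"travel":[0,0,1],"roll":0,"grip":0},{"travel":[0,0,0],"roll":0,"grip":0}])

```text
t: 6.1
ee_pos: [0.5899, 0.0733, 0.0797]
eef_rot: [[0.999, 0.036, 0.0], [0.036, -0.999, 0.0], [0.0, -0.0, -1.0]]
contact_force: [0.7, 0.4, -0.2]
grip_width: -0.003
grip_force: 0.0
```

carry_out(motion=[{"travel":[0,0,1],"roll":0,"grip":0},{"travel":[0,0,1],"roll":0,"grip":0},{"travel":[0,0,0],"roll":0,"grip":0}])

```text
t: 6.4
ee_pos: [0.5901, 0.0734, 0.0791]
eef_rot: [[0.999, 0.036, 0.001], [0.036, -0.999, 0.0], [0.001, -0.0, -1.0]]
contact_force: [-7.4, -0.6, 25.0]
grip_width: 0.001
grip_force: 12.2
```

```bash
python3 - <<'E'
from h import *
for n in("side","wrist"):
    P=cloud(ctrl.read_camera(n))
    for x in(.585,.6,.62,.64):
        k=P[(abs(P[...,1]-.12)<.015)&(abs(P[...,0]-x)<.005)&(P[...,2]>.09)&(P[...,2]<.15)]
        print(n,x,len(k),np.median(k[:,2]).round(4) if len(k) else "")
print(ctrl.sense()["contact_force"])
E
```

```text
side 0.585 28 0.1034
side 0.6 13 0.1036
side 0.62 0 
side 0.64 3 0.1035
wrist 0.585 979 0.1017
wrist 0.6 1080 0.1018
wrist 0.62 1203 0.1019
wrist 0.64 1376 0.1019
[-7.14619524 -0.201772   24.90057667]
```

The flap is shut: 25 N against the stop, flap level at 0.102–0.103. With that, tip z = TCP + 0.024. Next I retract and move over the rocker's rear end.

carry_out(motion=[{"travel":[0,0,-30],"roll":0,"grip":0},{"travel":[-31,26,0],"roll":0,"grip":0},{"travel":[-31,27,0],"roll":0,"grip":0},{"travel":[0,0,20],"roll":0,"grip":0},{"travel":[0,0,6],"roll":0,"grip":0}])

```text
t: 7.0
ee_pos: [0.5294, 0.0177, 0.0809]
eef_rot: [[0.999, 0.035, -0.001], [0.035, -0.999, 0.0], [-0.001, -0.0, -1.0]]
contact_force: [1.0, 0.3, 0.1]
grip_width: -0.001
grip_force: 0.0
```

```bash
python3 - <<'E'
from h import *
c=ctrl.read_camera("side");w=ctrl.read_camera("wrist")
cv2.imwrite("pics/s3.png",np.hstack([cv2.resize(c["color"][120:270,230:430],(400,300)),cv2.resize(w["color"],(400,300))]))
P=cloud(w)
for y in(.02,.074,.13):
    k=P[(abs(P[...,1]-y)<.015)&(abs(P[...,0]-.585)<.005)&(P[...,2]>.09)];print(len(k),np.median(k[:,2]))
print(ctrl.sense()["ee_pos"])
E
```

```text
1395 0.10196124973334172
1457 0.10213236308645478
1419 0.101925265564045
[0.52990246 0.01863526 0.08112029]
```

View pics/s3.png

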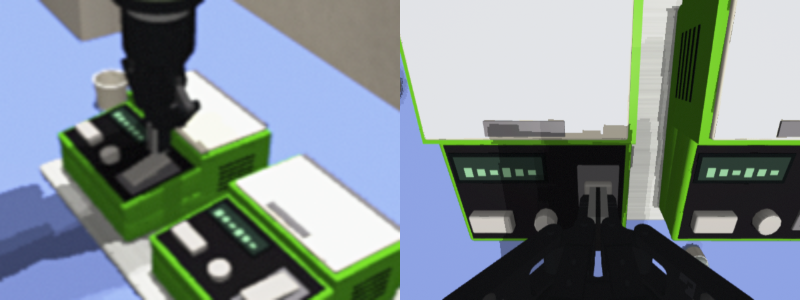

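The flap is shut, and the fingers stand over the rear end of the rocker (wrist half, about (597,185)). Pressing now.

carry_out(motion=[{"travel":[0,0,5],"roll":0,"grip":0},{"travel":[0,0,4],"roll":0,"grip":0},{"travel":[0,0,3],"roll":0,"grip":0},{"travel":[0,0,3],"roll":0,"grip":0},{"travel":[0,0,0],"roll":0,"grip":0}])

```text
t: 7.6
ee_pos: [0.5303, 0.0183, 0.0667]
eef_rot: [[0.999, 0.036, 0.001], [0.036, -0.999, 0.0], [0.001, -0.0, -1.0]]
contact_force: [1.5, -0.0, 2.0]
grip_width: -0.004
grip_force: 1.1
```

carry_out(motion=[{"travel":[0,0,1],"roll":0,"grip":0},{"travel":[0,0,0],"roll":0,"grip":0}])

```text
t: 7.8
ee_pos: [0.5303, 0.0183, 0.0664]
eef_rot: [[0.999, 0.036, 0.001], [0.036, -0.999, 0.0], [0.001, -0.0, -1.0]]
contact_force: [0.3, 1.8, 16.4]
grip_width: 0.001
grip_force: 8.1
```

carry_out(motion=[{"travel":[0,0,1],"roll":0,"grip":0},{"travel":[0,0,0],"roll":0,"grip":0},{"travel":[0,0,-25],"roll":0,"grip":0}])

```text
t: 8.1
ee_pos: [0.5287, 0.0182, 0.0885]
eef_rot: [[0.999, 0.036, -0.003], [0.036, -0.999, -0.0], [-0.003, -0.0, -1.0]]
contact_force: [-1.0, 1.5, 0.7]
grip_width: 0.002
grip_force: 0.0
```

carry_out(motion=[{"travel":[0,0,-15],"roll":0,"grip":0},{"travel":[-18,-50,0],"roll":0,"grip":0},{"travel":[-18,-50,0],"roll":0,"grip":0},{"travel":[0,0,0],"roll":0,"grip":0}])

```text
t: 8.5
ee_pos: [0.49, 0.1174, 0.1046]
eef_rot: [[0.999, 0.044, -0.002], [0.044, -0.999, 0.003], [-0.002, -0.003, -1.0]]
contact_force: [0.4, -0.4, -0.1]
grip_width: 0.004
grip_force: 0.0
```

```bash
python3 - <<'E'
from h import *
w=ctrl.read_camera("wrist");c=ctrl.read_camera("side")
cv2.imwrite("pics/s4.png",np.hstack([cv2.resize(c["color"][120:270,230:430],(400,300)),cv2.resize(w["color"],(400,300))]))
for n,P in(("w",cloud(w)),("s",cloud(c))):
  for x in(.495,.505,.515,.525,.533):
    k=P[(abs(P[...,1]-.017)<.007)&(abs(P[...,0]-x)<.004)&(P[...,2]>.06)];print(n,x,len(k),np.median(k[:,2]) if len(k) else "")
  k=P[(abs(P[...,1]-.12)<.012)&(abs(P[...,0]-.492)<.006)&(P[...,2]<.1)];print("start",len(k),np.median(k[:,2]) if len(k) else "")
print(ctrl.sense()["ee_pos"],ctrl.sense()["t"])
E
```

```text
w 0.495 271 0.0903420522822209
w 0.505 276 0.08998478305991674
w 0.515 294 0.08952729206046614
w 0.525 308 0.08926006110398481
w 0.533 320 0.08889378965716552
start 621 0.08421403693832423
s 0.495 24 0.09161655007842628
s 0.505 15 0.09166852721121106
s 0.515 13 0.0914987820551504
s 0.525 12 0.09095068337900772
s 0.533 15 0.08983430084774206
start 30 0.08604504294679705
[0.49216353 0.11180135 0.1046338 ] 8.6
```

View pics/s4.png

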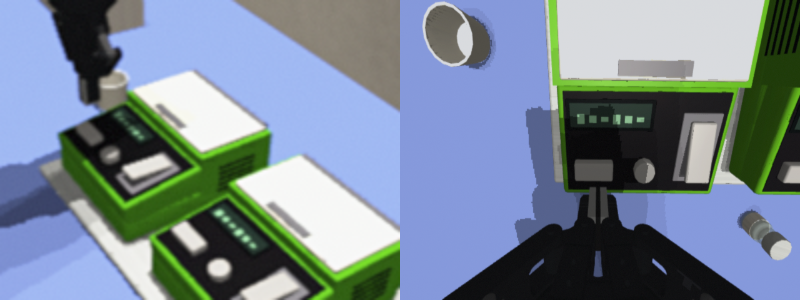

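The rocker now slopes −0.04 rad like pump_b's, so it is on. Fingers go to the start key next (wrist half, (594,170)).

carry_out(motion=[{"travel":[0,0,0],"roll":0,"grip":0},{"travel":[0,0,0],"roll":0,"grip":0}])

```text
t: 8.8
ee_pos: [0.4929, 0.1098, 0.1046]
eef_rot: [[0.999, 0.034, -0.0], [0.034, -0.999, -0.0], [-0.0, 0.0, -1.0]]
contact_force: [-1.1, -0.2, -0.1]
grip_width: -0.004
grip_force: 0.0
```

carry_out(motion=[{"travel":[-1,-11,0],"roll":0,"grip":0},{"travel":[0,0,20],"roll":0,"grip":0},{"travel":[0,0,15],"roll":0,"grip":0},{"travel":[0,0,0],"roll":0,"grip":0}])

```text
t: 9.2
ee_pos: [0.4905, 0.1221, 0.0684]
eef_rot: [[0.999, 0.036, -0.002], [0.036, -0.999, -0.0], [-0.002, 0.0, -1.0]]
contact_force: [0.0, 0.5, 0.4]
grip_width: 0.003
grip_force: 0.0
```

carry_out(motion=[{"travel":[0,0,5],"roll":0,"grip":0},{"travel":[0,0,3],"roll":0,"grip":0},{"travel":[0,0,2],"roll":0,"grip":0},{"travel":[0,0,0],"roll":0,"grip":0}])

```text
t: 9.6
ee_pos: [0.4917, 0.1221, 0.06]
eef_rot: [[0.999, 0.036, 0.001], [0.036, -0.999, 0.0], [0.001, -0.0, -1.0]]
contact_force: [1.5, 0.8, 3.3]
grip_width: 0.0
grip_force: 1.7
```

Contact with the key at 3.3 N; pressing on until it bottoms.

carry_out(motion=[{"travel":[0,0,2],"roll":0,"grip":0},{"travel":[0,0,2],"roll":0,"grip":0},{"travel":[0,0,0],"roll":0,"grip":0}])

```text
t: 9.9
ee_pos: [0.4922, 0.1221, 0.0567]
eef_rot: [[0.999, 0.036, 0.003], [0.036, -0.999, 0.001], [0.003, -0.001, -1.0]]
contact_force: [0.0, -0.6, 26.0]
grip_width: 0.001
grip_force: 12.5
```

carry_out(motion=[{"travel":[0,0,1],"roll":0,"grip":0},{"travel":[0,0,0],"roll":0,"grip":0}])

```text
t: 10.1
ee_pos: [0.4923, 0.1221, 0.0563]
eef_rot: [[0.999, 0.036, 0.003], [0.036, -0.999, 0.001], [0.003, -0.001, -1.0]]
contact_force: [-2.8, -0.1, 39.7]
grip_width: 0.001
grip_force: 20.0
```

It is on the hard stop at 40 N. Retracting straight up, then checking.

carry_out(motion=[{"travel":[0,0,-15],"roll":0,"grip":0},{"travel":[0,0,-30],"roll":0,"grip":0},{"travel":[0,0,-40],"roll":0,"grip":0},{"travel":[0,0,-40],"roll":0,"grip":0},{"travel":[0,0,0],"roll":0,"grip":0}])

```text
t: 10.6
ee_pos: [0.4925, 0.1222, 0.1837]
eef_rot: [[0.999, 0.036, 0.005], [0.036, -0.999, 0.002], [0.005, -0.001, -1.0]]
contact_force: [1.1, 0.4, -0.2]
grip_width: 0.003
grip_force: 0.0
```

carry_out(motion=[{"travel":[-25,0,0],"roll":0,"grip":0},{"travel":[-25,0,0],"roll":0,"grip":0},{"travel":[0,0,0],"roll":0,"grip":0},{"travel":[0,0,0],"roll":0,"grip":0}])

```text
t: 11.0
ee_pos: [0.4411, 0.1202, 0.1796]
eef_rot: [[0.999, 0.036, -0.0], [0.036, -0.999, -0.0], [-0.0, -0.0, -1.0]]
contact_force: [0.4, 0.9, -0.5]
grip_width: -0.001
grip_force: 0.0
```

```bash
python3 - <<'E'
from h import *
w=ctrl.read_camera("wrist");cv2.imwrite("pics/w5.png",w["color"]);P=cloud(w)
def z(n,x,y,r=.005):
    k=P[(abs(P[...,1]-y)<r)&(abs(P[...,0]-x)<r)&(P[...,2]<.15)];print(n,len(k),np.median(k[:,2]).round(4) if len(k) else "")
z("start",.4915,.12);z("stop",.493,.068);z("flap",.585,.12);z("rock rear",.531,.018);z("rock front",.497,.016)
z("startb",.4985,-.098);z("stopb",.5005,-.15);z("flapb",.595,-.1)
print(ctrl.sense()["ee_pos"],ctrl.sense()["contact_force"])
E
```

```text
start 148 0.0842
stop 150 0.0842
flap 123 0.1019
rock rear 176 0.0889
rock front 162 0.0902
startb 149 0.0842
stopb 4 0.0835
flapb 0 
[0.44158156 0.12013672 0.17953482] [ 0.0068643  -0.74733272 -0.22881615]
```

View pics/w5.png

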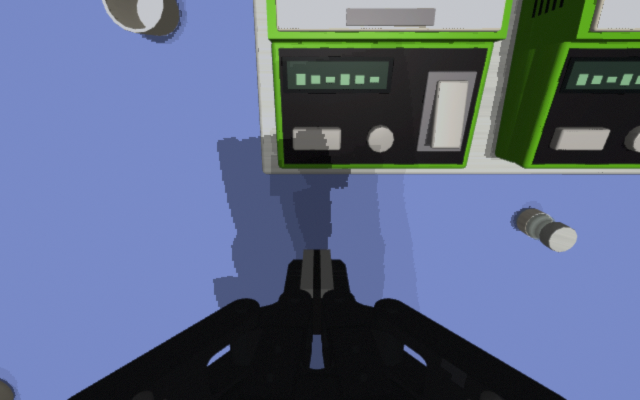

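The final picture shows the flap shut, the rocker on, and the start (317,139) and stop (380,139) keys up. The vial and cup are standing and the gripper is clear.

```bash
python3 -c "
from cell import ctrl
print(ctrl.hand_in())"
```

```text
the job is handed in; nothing more can be done
None
```

I shut pump_a's flap, switched its rocker on, then pressed its start key down and let it come back up, in that order; the job is handed in (no verdict returned) with the arm clear, and I didn't re-check the tape or all of pump_b in the final view.

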